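# Snap the throat insert into the luthier's table saw

## Task

Slide the rip fence of the small table saw away from the blade line, all the way along its rails to the end stop, so that the throat of the table is clear. Then lay the red throat insert in the opening the right way up and press it down until its clips snap and it lies flush with the saw table. Do not let go then: finish with the fingers still pressing firmly down on the red insert, so that I can drive its locking screws, and leave the old black insert and the other things on the bench as they lie.

Things in the scene. Friction and masses are not known exactly. Their poses are not given: they have to be found in the camera images.
- fence (a joint): how far the rip fence has been slid along its rails, in m: 0.000 with its face 3 mm to the -y side of the blade line (it then covers part of the throat), 0.095 at the end stop (hard; red collar on the rail). It moves along -y of throat, takes about 3 to 4 N and stays where it is left.
- fence_grip (a point): middle of the rip fence, an aluminium bar 290 mm long (its x), 25 mm wide (y), 45 mm high, with plain upright sides that can be pinched from above; this point lies half-way along it, 22.5 mm below its top and 23.5 mm above the saw table, and moves with the fence. Axes as throat.
- throat (a point): centre of the throat, the opening in the aluminium saw table, level with the table's surface, 130 mm above the bench. x runs along the opening and the blade line, z up. The table reaches 140 mm either way in x, 100 mm in +y, 150 mm in -y. The saw is fixed but stands elsewhere, turned by up to 9 degrees, each time. The blade is wound down out of the way.
- throat_seat (a point): where insert_mid comes to lie when the insert is home: 10 mm below throat, same axes. The opening is 134 x 58 mm in its top 6 mm; there a ledge carries the insert's rim and a hole of 125 x 45 mm goes on down. A rounded spring clip stands in each short end of the hole, about 13 mm below the surface. The insert fits either way round (yaw or yaw + pi).
- insert_mid (a point): centre of the new throat insert, half-way up: a red plastic plate 130 mm long (x), 54 wide (y), 20 high, 70 g, with a 3.5 mm slot along its middle. Its rim, the top 6 mm, can be gripped across the 54 mm; the skirt below is set in 6 mm from the long edges and 4 mm or more at the ends and has a rounded foot. It lies right way up on the bench, this point 10 mm above it.
- insert_top (a point): centre of the red insert's top face, 10 mm above insert_mid: the place to press. Laid in the throat, the insert rests on the clips by a bead on each short end, its top 7 to 9 mm above the saw table. Pressed down here it resists with up to 8 to 18 N (one end may click first), then the clips give way, the force drops to nearly nothing and it goes home: top level with the saw table.
- old_insert: the old throat insert, black, of the same shape and size but with an 11 mm wide slot, lying right way up on the bench: to be left alone. Origin at the centre of its underside, x along its 130 mm length.
- push_stick: plywood push stick, 240 mm long (x), 12 mm thick, lying flat on the bench; origin in the middle of its underside. To be left alone.
- glue: white glue bottle with orange cap, diameter 56 mm, 150 mm tall, standing; origin at the centre of its underside. To be left alone.
- bridge: dark wooden guitar bridge, 190 (x) x 30 x 10 mm, lying flat; origin at the centre of its underside. To be left alone.
- hammer: small hammer lying on the bench along its x; origin at the middle of its underside. To be left alone.
- mitre_gauge: mitre gauge of the saw: a steel bar 220 mm long (x) with an aluminium head 130 mm wide, lying behind the saw; origin at the middle of the bar's underside. To be left alone.
- sanding_block: cork sanding block, 78 (x) x 45 x 32 mm; origin at the centre of its underside. To be left alone.
- try_square: small try square lying behind the saw, dark stock 100 mm, steel blade 140 mm (x); origin at the inner end of the stock's underside. To be left alone.

How it is judged:
On the way, in this order (a step that is already met when the one before it is completed fails the run):
1. the fence stands at its end stop (value of joint fence above 0.092 m), for 0.2 s.
2. the red insert has snapped down flush in the throat (z of insert_mid in the frame of throat below -0.0085 m and horizontal distance between insert_mid and throat below 0.004 m and angle between insert_mid's own z axis and vertical below 0.035 rad), for 0.2 s.
At the end, for the whole second after the job is handed in: The fence is within 3 mm of its end stop; the red insert lies right way up in the throat, snapped down flush to 1.5 mm and level to 2 degrees; and the fingers still press on it with more than 4 N (all of step 2 and value of joint fence above 0.092 m and angle between the x axis of insert_mid and the x axis of throat, either way round below 0.06 rad and contact force between the fingers and insert above 4 N); the arm keeps its last pose, push and grip.
It fails at once if another thing on the bench was pushed about (more than 25 mm) (distance of any of old_insert, push_stick, glue, bridge, hammer, mitre_gauge, sanding_block, try_square from where it was at the start of the episode above 0.025 m).
It also fails if it takes over 67 s, if anything falls off the work surface, if the arm or the gripper's body presses on something with over 40 N, if the wrist force passes 120 N, or if a joint passes its speed limit or range.

## Robot

A 7-joint arm with a two-finger parallel gripper is mounted at the origin on the work surface. World frame = base frame: x ahead of the robot, y to its left, z up, the work surface at z = 0. Lengths are in m, angles in rad, forces in N, time in s.
With the tool pointing down it reaches from about 0.425 to 0.925 m from the base axis. Payload 6.8 kg.
Tool frame: the origin (TCP) lies midway between the tips of the shut fingers; the grasp point (between the pads) lies 19 mm behind it; z points along the fingers, y is the line along which they close (so a half turn about z gives the same grasp; the last joint's range is limited). The gripper opens to 85 mm and grips with 20 to 120 N. Pads are 22 mm wide; open, the fingers measure 114 mm over their backs; the gripper's body (76 mm by 85 mm) begins 54 mm behind the grasp point. The pads swing forward as they close: fully open they stand 13 mm farther back than shut.
Start: joints at [1.057, 0.477, 0.022, 1.555, -0.011, 1.109, -0.083], TCP at [0.266, -0.62, 0.202] pointing down, gripper open.
Joint ranges: [-2.96, 2.96], [-0.34, 2.1], [-1.41, 1.46], [0.24, 2.44], [-1.37, 4.51], [0.17, 1.92], [-2.96, 2.96]. Speed limits (rad/s): [2.39, 2.39, 3.14, 3.14, 3.14, 3.14, 3.14].

## Interface

Orientations are given as a unit quaternion [w, x, y, z].
In Python, from station import bot gives the robot as it stands.
- The arm moves only by the tool jog_arm, never from a script. Its argument "rows" is a list of rows, each an object of numbers: "fingers": the finger opening in mm, from 0 to 85.4; "x", "y", "z": the shift along the tool's x, y, z in mm; "ax", "ay", "az": the turn, a rotation vector about the tool's x, y, z in degrees. A call has exactly 8 rows; each row shifts and turns the commanded pose from where the row before left it, along the tool's axes as they then stand; what a row does not reach is not made up. A row lasts 1/10 s, in which the tool goes at most 50 mm and 8.59 degrees, less where a joint would pass 70% of its speed; a pose out of reach is approached as far as the arm can. A call with a gripper value outside its range is refused whole. The fingers move at their own pace and stop on an object; "force" is the grip in N (left out, the last holds). Time passes only in rows, so rows that do not move let the fingers close, or fill a call up. It gives the time, the measured TCP pose, the force, the opening and the grip force at its end, in the units of the state.
- bot.get_obs(): the state, without advancing time (a new reading comes with each control period).
- bot.read_camera(name): name is "side" or "top" or "wrist"; returns a dict with "pixels" (384x512x3 uint8, red, green, blue), "vertical_fov" (degrees; the focal length in pixels is half the picture's height over the tangent of half this angle, whatever the lens; pixels are square), "cx", "cy" (the principal point, pixels), "world_from_camera" (4x4, takes a point from camera to world coordinates). Camera axes: x right, y down, z forward; pixel columns grow to the right and rows downward; lengths in m; the calibration is good to about 2 mm. A picture is of the moment at which its call begins. There is no depth.
- bot.hand_in(): hands the job in; it is judged then, once.
The state is a dict: "t": time; "q": joint angles; "joint_vel": joint speeds; "joint_torque": joint torques, N m; "eef_pos": TCP position; "tool_rot": TCP orientation; "contact_force": force on the tool from outside, world axes, zero at the start; "torque": the same for the moment, N m; "gripper_width": opening from 0.0 (shut) to 1.0 (fully open); "grasp_force": force on a finger pad.
Only numpy, scipy, OpenCV 4.12 (cv2) and the standard library are available. Lean on these libraries where they do the work, as an engineer would, in place of code of your own. Each camera call takes 0.05 s, during which the arm holds its last target. There are 200 camera calls.

## Working session

There is one attempt and no reset: what is moved stays moved. The work goes in short steps, Python scripts to look and compute and a tool call to move; the robot and the scene stay as the last step left them, time stands still between calls to the robot, and variables do not carry over. Pictures are saved under pics/ and viewed, at most 10 in all, crops included, and the job is handed in when it is done.

Besides the shell and the picture viewer there is one more tool, called after "Emit:" in YAML: its name, and indented under it one key for each argument. jog_arm: Moves the arm, as the interface text tells. Its arguments: {"type":"object","properties":{"rows":{"type":"array","items":{"type":"object","properties":{"fingers":{"type":"number"},"x":{"type":"number"},"y":{"type":"number"},"z":{"type":"number"},"ax":{"type":"number"},"ay":{"type":"number"},"az":{"type":"number"}}}},"force":{"type":"number"}},"required":["rows"]}

```bash
mkdir -p pics
cat > h.py <<'E'
import numpy as np,cv2
from station import bot
def shot(n,f):
    c=bot.read_camera(n); cv2.imwrite('pics/'+f,c['pixels'][:,:,::-1]); np.savez('pics/'+f+'.npz',f=192/np.tan(np.radians(c['vertical_fov'])/2),cx=c['cx'],cy=c['cy'],T=np.array(c['world_from_camera'])); return c
def ray(f,u,v,z):
    d=np.load('pics/'+f+'.npz');T=d['T'];r=T[:3,:3]@[(u-d['cx'])/d['f'],(v-d['cy'])/d['f'],1];o=T[:3,3]
    return o+r*(z-o[2])/r[2]
def proj(f,p):
    d=np.load('pics/'+f+'.npz');T=d['T'];q=T[:3,:3].T@(np.array(p)-T[:3,3]);return q[:2]/q[2]*d['f']+[d['cx'],d['cy']]
E
python3 - <<'E'
from h import *
for n in('top','side'):
    c=shot(n,n+'0.png'); print(n,c['vertical_fov'],c['cx'],c['cy'],np.round(c['world_from_camera'],3).tolist())
o=bot.get_obs(); print({k:np.round(v,3).tolist() for k,v in o.items()})
im=cv2.imread('pics/top0.png'); cv2.imwrite('pics/top0x.png',cv2.resize(im,(800,600),interpolation=cv2.INTER_CUBIC))
E
ls
```

```text
top 56.435268452510805 260.982438296467 189.99352039161187 [[-0.014, -0.998, 0.06, 0.481], [-1.0, 0.015, 0.004, 0.036], [-0.005, -0.06, -0.998, 1.244], [0.0, 0.0, 0.0, 1.0]]
side 52.736882494519286 252.7052020266489 188.4377352696158 [[-0.996, -0.057, 0.067, 0.432], [-0.088, 0.685, -0.724, 1.054], [-0.004, -0.727, -0.687, 1.072], [0.0, 0.0, 0.0, 1.0]]
{'t': 0.1, 'q': [1.057, 0.478, 0.022, 1.556, -0.012, 1.109, -0.083], 'joint_vel': [0.0, -0.0, 0.001, -0.001, 0.0, -0.001, -0.0], 'joint_torque': [0.005, -59.777, 1.614, -28.196, 0.013, 0.005, -0.0], 'eef_pos': [0.266, -0.62, 0.202], 'tool_rot': [-0.001, 0.979, 0.202, -0.0], 'contact_force': [0.581, 0.207, -0.152], 'torque': [0.017, -0.005, -0.025], 'grasp_force': 0.0, 'gripper_width': 0.996}
h.py
pics
```

View pics/top0x.png

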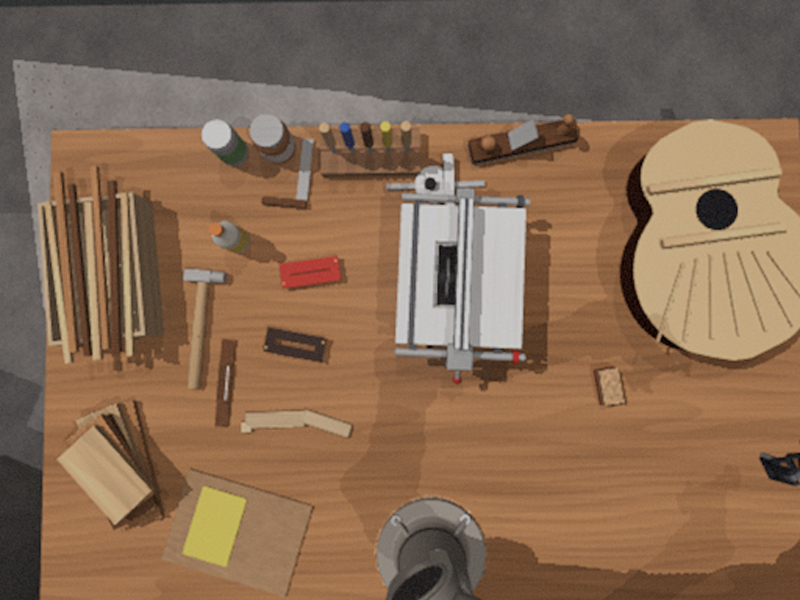

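View pics/side0.png

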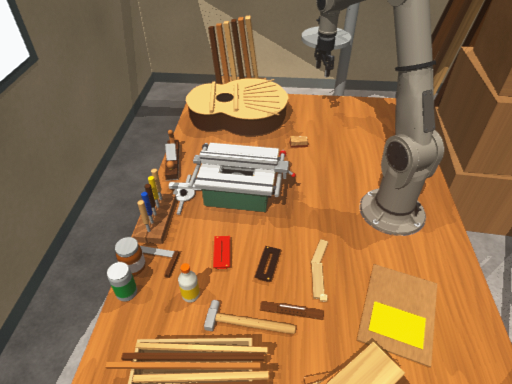

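The top view (800 px) shows the table at about (400–526, 205–347), the fence at x≈463 over the throat, the red insert at (310,272), and the red collar on the right, in -y. I'll enlarge that area.

Run:
```python
from h import *
im=cv2.imread('pics/top0.png')
cv2.imwrite('pics/c1.png',cv2.resize(im[115:240,172:342],None,fx=4.7,fy=4.7,interpolation=cv2.INTER_CUBIC))
hsv=cv2.cvtColor(im,cv2.COLOR_BGR2HSV)
m=((hsv[...,1]>170)&((hsv[...,0]<6)|(hsv[...,0]>174))&(hsv[...,2]>90)).astype(np.uint8)
n,l,s,c=cv2.connectedComponentsWithStats(m)
i=1+np.argmax(s[1:,4]);print(s[i])
cs,_=cv2.findContours((l==i).astype(np.uint8),0,2)
pts=np.array([ray('top0.png',u,v,.02)[:2] for u,v in cs[0][:,0]])
r=cv2.minAreaRect((pts*1000).astype(np.float32));print(r)
```

```text
[180 165  38  19 479]
((613.6901245117188, 256.78741455078125), (53.31525421142578, 127.18064880371094), 7.316214561462402)
```

View pics/c1.png

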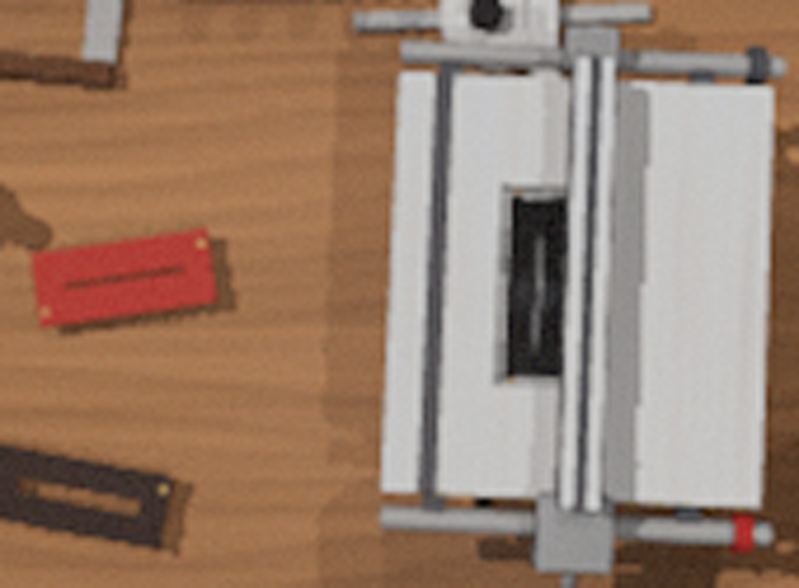

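Run:
```python
from h import *
P=lambda u,v,z:ray('top0.png',(u+.5)/4.7-.5+172,(v+.5)/4.7-.5+115,z)
L={k:P(*v,.13)[:2] for k,v in dict(TL=(401,71),TR=(776,86),BR=(762,508),BL=(383,493),oT=(504,186),oB=(498,383)).items()}
for k in L: print(k,L[k].round(4))
d=L['TR']-L['BR']; d2=L['TL']-L['BL']; e=L['TL']-L['TR']; 
print(np.linalg.norm(d),np.linalg.norm(d2),np.linalg.norm(e),np.degrees(np.arctan2(d[1],d[0])),np.degrees(np.arctan2(d2[1],d2[0])),np.degrees(np.arctan2(-e[0],e[1])))
d3=L['oT']-L['oB'];print(np.linalg.norm(d3),np.degrees(np.arctan2(d3[1],d3[0])))
a=np.radians(np.degrees(np.arctan2(*(d+d2)[::-1])));X=np.array([np.cos(a),np.sin(a)]);Y=np.array([-X[1],X[0]])
c=(L['TL']+L['TR']+L['BL']+L['BR'])/4+.025*Y; print('throat table',c, 'from opening',(L['oT']+L['oB'])/2-.029*Y, np.degrees(a))
# fence top
f=[P(*p,.176)[:2] for p in((577,56),(617,60),(602,510),(560,505))];f=np.array(f);print(f,f.mean(0),(f.mean(0)-c)@X,(f.mean(0)-c)@Y)
```

```text
TL [0.7384 0.051 ]
TR [ 0.7244 -0.1997]
BR [ 0.4433 -0.1829]
BL [0.4567 0.0668]
oT [ 0.6597 -0.0166]
oB [ 0.5283 -0.0104]
0.28159225370871477 0.28216939976969124 0.25113087188817734 -3.418546956600792 -3.1955011650905605 -3.205418616147492
0.13161058824626867 -2.7213228576917703
throat table [ 0.59213293 -0.04125209] from opening [ 0.59230906 -0.04245823] -3.3069098901125633
[[ 0.73580131 -0.0627869 ]
 [ 0.73280131 -0.08841253]
 [ 0.44503031 -0.07280416]
 [ 0.44855514 -0.04632883]] [ 0.59054702 -0.0675831 ] -6.437716410602132e-05 -0.02637864646155297
```

Emit:
jog_arm:
  rows:
    - {"z":-20,"az":6.6,"fingers":70}
    - {"z":-20,"az":6.6,"fingers":70}
    - {"z":-20,"az":6.6,"fingers":70}
    - {"z":-20,"az":6.7,"fingers":70}
    - {"x":20,"y":-40,"fingers":70}
    - {"x":20,"y":-40,"fingers":70}
    - {"x":20,"y":-40,"fingers":70}
    - {"x":20,"y":-40,"fingers":70}
  force: 40

```text
invalid input
```

```bash
cat >> h.py <<'E'
from scipy.spatial.transform import Rotation as R
def togo(p,yaw):  # tool-frame mm shift after the turn, and az deg
    o=bot.get_obs();w,x,y,z=o['tool_rot'];M=R.from_quat([x,y,z,w]).as_matrix()
    X=np.array([np.cos(np.radians(yaw)),np.sin(np.radians(yaw)),0]);Z=np.array([0,0,-1.]);G=np.c_[X,np.cross(Z,X),Z]
    print('t',o['t'],'pos',np.round(o['eef_pos'],4),'F',np.round(o['contact_force'],1),'w',round(float(o['gripper_width']),3),'gf',o['grasp_force'])
    print('turn(tool)',np.degrees(R.from_matrix(M.T@G).as_rotvec()).round(2),'shift after',(1000*G.T@(np.array(p)-o['eef_pos'])).round(1),'q',np.round(o['q'],2))
E
python3 -c "
from h import *
togo([.591,-.068,.215],-3.25)"
```

```text
t 0.1 pos [ 0.2662 -0.6197  0.2015] F [ 0.6  0.2 -0.2] w 0.996 gf 0.0
turn(tool) [-0.09  0.03 26.5 ] shift after [ 293.  -569.2  -13.5] q [ 1.06  0.48  0.02  1.56 -0.01  1.11 -0.08]
```

Emit:
jog_arm:
  rows:
    - {"fingers":70,"x":0,"y":0,"z":-20,"ax":0,"ay":0,"az":6.6}
    - {"fingers":70,"x":0,"y":0,"z":-20,"ax":0,"ay":0,"az":6.6}
    - {"fingers":70,"x":0,"y":0,"z":-20,"ax":0,"ay":0,"az":6.6}
    - {"fingers":70,"x":0,"y":0,"z":-20,"ax":0,"ay":0,"az":6.7}
    - {"fingers":70,"x":20,"y":-40,"z":0,"ax":0,"ay":0,"az":0}
    - {"fingers":70,"x":20,"y":-40,"z":0,"ax":0,"ay":0,"az":0}
    - {"fingers":70,"x":20,"y":-40,"z":0,"ax":0,"ay":0,"az":0}
    - {"fingers":70,"x":20,"y":-40,"z":0,"ax":0,"ay":0,"az":0}
  force: 40

```text
t: 0.9
eef_pos: [0.3559, -0.4632, 0.282]
tool_rot: [-0.0, 1.0, -0.028, -0.0]
contact_force: [0.9, 0.3, 0.2]
gripper_width: 0.821
grasp_force: 0.0
```

Emit:
jog_arm:
  rows:
    - {"fingers":70,"x":22,"y":-42,"z":0,"ax":0,"ay":0,"az":0}
    - {"fingers":70,"x":22,"y":-42,"z":0,"ax":0,"ay":0,"az":0}
    - {"fingers":70,"x":22,"y":-42,"z":0,"ax":0,"ay":0,"az":0}
    - {"fingers":70,"x":22,"y":-42,"z":0,"ax":0,"ay":0,"az":0}
    - {"fingers":70,"x":22,"y":-42,"z":0,"ax":0,"ay":0,"az":0}
    - {"fingers":70,"x":22,"y":-42,"z":0,"ax":0,"ay":0,"az":0}
    - {"fingers":70,"x":22,"y":-42,"z":0,"ax":0,"ay":0,"az":0}
    - {"fingers":70,"x":22,"y":-42,"z":0,"ax":0,"ay":0,"az":0}

```text
t: 1.7
eef_pos: [0.5506, -0.1378, 0.2822]
tool_rot: [0.0, 1.0, -0.028, -0.0]
contact_force: [1.4, -0.3, 0.2]
gripper_width: 0.823
grasp_force: 0.0
```

```bash
python3 -c "
from h import *
togo([.591,-.068,.215],-3.25)"
```

```text
t 1.7 pos [ 0.5506 -0.1378  0.2822] F [ 1.4 -0.3  0.2] w 0.823 gf 0.0
turn(tool) [ 0.    0.03 -0.01] shift after [ 36.4 -71.9  67.2] q [ 0.28  0.24 -0.17  1.71  0.04  1.19 -1.53]
```

Emit:
jog_arm:
  rows:
    - {"fingers":70,"x":18,"y":-36,"z":0,"ax":0,"ay":0,"az":0}
    - {"fingers":70,"x":18,"y":-36,"z":0,"ax":0,"ay":0,"az":0}
    - {"fingers":70,"x":0,"y":0,"z":45,"ax":0,"ay":0,"az":0}
    - {"fingers":70,"x":0,"y":0,"z":45,"ax":0,"ay":0,"az":0}
    - {"fingers":70,"x":0,"y":0,"z":45,"ax":0,"ay":0,"az":0}
    - {"fingers":20,"x":0,"y":0,"z":0,"ax":0,"ay":0,"az":0}
    - {"fingers":20,"x":0,"y":0,"z":0,"ax":0,"ay":0,"az":0}
    - {"fingers":20,"x":0,"y":0,"z":0,"ax":0,"ay":0,"az":0}
  force: 40

```text
t: 2.5
eef_pos: [0.5921, -0.0698, 0.1501]
tool_rot: [0.0, 1.0, -0.029, 0.002]
contact_force: [1.0, -0.7, -0.1]
gripper_width: 0.319
grasp_force: 0.0
```

Emit:
jog_arm:
  rows:
    - {"fingers":20,"x":0,"y":0,"z":0,"ax":0,"ay":0,"az":0}
    - {"fingers":20,"x":0,"y":0,"z":0,"ax":0,"ay":0,"az":0}
    - {"fingers":20,"x":0,"y":12,"z":0,"ax":0,"ay":0,"az":0}
    - {"fingers":20,"x":0,"y":12,"z":0,"ax":0,"ay":0,"az":0}
    - {"fingers":20,"x":0,"y":12,"z":0,"ax":0,"ay":0,"az":0}
    - {"fingers":20,"x":0,"y":12,"z":0,"ax":0,"ay":0,"az":0}
    - {"fingers":20,"x":0,"y":12,"z":0,"ax":0,"ay":0,"az":0}
    - {"fingers":20,"x":0,"y":12,"z":0,"ax":0,"ay":0,"az":0}
  force: 40

```text
t: 3.3
eef_pos: [0.5859, -0.1429, 0.1473]
tool_rot: [0.0, 1.0, -0.029, -0.0]
contact_force: [0.0, 0.0, -0.4]
gripper_width: 0.238
grasp_force: 0.0
```

Run:
```python
from h import *
shot('top','top1.png');shot('wrist','w1.png')
a=cv2.imread('pics/top1.png')[105:245,172:342];b=cv2.imread('pics/w1.png')
cv2.imwrite('pics/m1.png',np.hstack([cv2.resize(a,(400,330),interpolation=2),cv2.resize(b,(400,330))]))
```

```text
(no output)
```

View pics/m1.png

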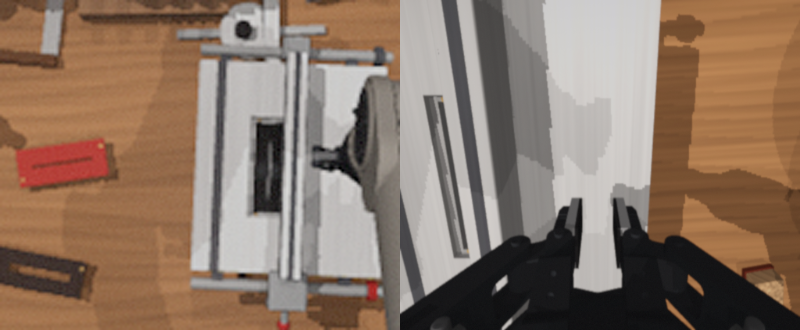

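Run:
```python
from h import *
o=bot.get_obs();p=np.array(o['eef_pos']);print(p)
for f in('top1.png','w1.png'): print(f,proj(f,p),proj(f,p+[0,0,.02]),proj(f,[.592,-.0418,.13]),proj(f,[.5905,-.0676,.176]))
u=proj('top1.png',p)-[172,105]; print('montage',u*[400/170,330/140])
for f in('w1.png',): print(np.load('pics/'+f+'.npz')['T'].round(3))
```

```text
[ 0.58570589 -0.1444736   0.14728101]
top1.png [321.10377861 176.5467172 ] [322.18144537 175.90283594] [287.27216021 175.56277771] [296.94445089 174.39994618]
w1.png [250.04215501 222.36341007] [249.8186289  236.57528855] [ 95.83246048 212.30760144] [101.93252278 243.78860353]
montage [350.83242025 168.6458334 ]
[[-0.061 -0.956 -0.287  0.658]
 [-0.998  0.059  0.016 -0.15 ]
 [ 0.002  0.287 -0.958  0.32 ]
 [ 0.     0.     0.     1.   ]]
```

The fence has not moved: it is still at montage x≈296. The fingers are shut to 20 mm on its -y side, so the pinch missed. I'll take the side view to find out why.

Run:
```python
from h import *
shot('side','s1.png')
a=cv2.imread('pics/s1.png')[110:230,160:310];b=cv2.imread('pics/side0.png')[110:230,160:310]
cv2.imwrite('pics/m2.png',np.hstack([cv2.resize(a,(400,320),interpolation=2),cv2.resize(b,(400,320),interpolation=2)]))
p=bot.get_obs()['eef_pos'];print(((proj('s1.png',p)-[160,110])*400/150),[((proj('s1.png',q)-[160,110])*400/150).round() for q in([.592,-.0418,.13],[.5905,-.0676,.176])])
```

```text
[216.8359132  102.50832996] [array([205., 156.]), array([207., 119.])]
```

View pics/m2.png

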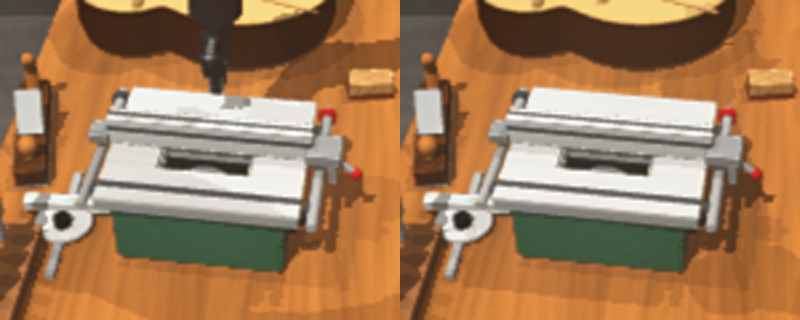

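Emit:
jog_arm:
  rows:
    - {"fingers":70,"x":0,"y":0,"z":-32,"ax":0,"ay":0,"az":0}
    - {"fingers":70,"x":0,"y":0,"z":-32,"ax":0,"ay":0,"az":0}
    - {"fingers":70,"x":0,"y":-26,"z":0,"ax":0,"ay":0,"az":0}
    - {"fingers":70,"x":1,"y":-26,"z":0,"ax":0,"ay":0,"az":0}
    - {"fingers":70,"x":0,"y":-25,"z":0,"ax":0,"ay":0,"az":0}
    - {"fingers":70,"x":0,"y":0,"z":0,"ax":0,"ay":0,"az":0}
    - {"fingers":70,"x":0,"y":0,"z":0,"ax":0,"ay":0,"az":0}
    - {"fingers":70,"x":0,"y":0,"z":0,"ax":0,"ay":0,"az":0}
  force: 40

```text
t: 4.25
eef_pos: [0.5914, -0.0657, 0.2113]
tool_rot: [0.0, 1.0, -0.029, -0.0]
contact_force: [-0.1, -0.2, 0.0]
gripper_width: 0.822
grasp_force: 0.0
```

Run:
```python
from h import *
togo([.591,-.0676,.143],-3.25)
shot('wrist','w2.png')
```

```text
t 4.25 pos [ 0.5914 -0.0657  0.2113] F [-0.1 -0.2  0. ] w 0.822 gf 0.0
turn(tool) [ 0.03  0.01 -0.05] shift after [-0.3  1.9 68.3] q [ 0.18  0.35 -0.22  1.73  0.08  1.07 -1.7 ]
```

View pics/w2.png

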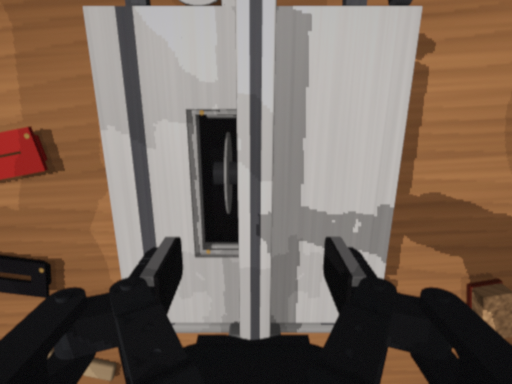

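The fence, columns 240–275, sits centred between the pads at 182–325. I'll go down to a TCP height of 0.141 and close.

Emit:
jog_arm:
  rows:
    - {"fingers":70,"x":0,"y":0,"z":25,"ax":0,"ay":0,"az":0}
    - {"fingers":70,"x":0,"y":1,"z":25,"ax":0,"ay":0,"az":0}
    - {"fingers":70,"x":0,"y":0,"z":20,"ax":0,"ay":0,"az":0}
    - {"fingers":15,"x":0,"y":0,"z":0,"ax":0,"ay":0,"az":0}
    - {"fingers":15,"x":0,"y":0,"z":0,"ax":0,"ay":0,"az":0}
    - {"fingers":15,"x":0,"y":0,"z":0,"ax":0,"ay":0,"az":0}
    - {"fingers":15,"x":0,"y":0,"z":0,"ax":0,"ay":0,"az":0}
    - {"fingers":15,"x":0,"y":0,"z":0,"ax":0,"ay":0,"az":0}
  force: 40

```text
t: 5.1
eef_pos: [0.5924, -0.0664, 0.143]
tool_rot: [0.0, 1.0, -0.029, 0.001]
contact_force: [-1.4, -2.3, 6.5]
gripper_width: 0.27
grasp_force: 39.7
```

Emit:
jog_arm:
  rows:
    - {"fingers":15,"x":0,"y":6,"z":-1,"ax":0,"ay":0,"az":0}
    - {"fingers":15,"x":0,"y":10,"z":0,"ax":0,"ay":0,"az":0}
    - {"fingers":15,"x":0,"y":12,"z":0,"ax":0,"ay":0,"az":0}
    - {"fingers":15,"x":0,"y":12,"z":0,"ax":0,"ay":0,"az":0}
    - {"fingers":15,"x":0,"y":12,"z":0,"ax":0,"ay":0,"az":0}
    - {"fingers":15,"x":0,"y":12,"z":0,"ax":0,"ay":0,"az":0}
    - {"fingers":15,"x":0,"y":8,"z":0,"ax":0,"ay":0,"az":0}
    - {"fingers":15,"x":0,"y":4,"z":0,"ax":0,"ay":0,"az":0}

```text
t: 5.9
eef_pos: [0.5879, -0.1435, 0.1431]
tool_rot: [0.0, 1.0, -0.029, 0.001]
contact_force: [3.5, 2.7, 6.2]
gripper_width: 0.273
grasp_force: 40.6
```

Emit:
jog_arm:
  rows:
    - {"fingers":15,"x":0,"y":3,"z":0,"ax":0,"ay":0,"az":0}
    - {"fingers":15,"x":0,"y":3,"z":0,"ax":0,"ay":0,"az":0}
    - {"fingers":15,"x":0,"y":2,"z":0,"ax":0,"ay":0,"az":0}
    - {"fingers":15,"x":0,"y":2,"z":0,"ax":0,"ay":0,"az":0}
    - {"fingers":15,"x":0,"y":0,"z":0,"ax":0,"ay":0,"az":0}
    - {"fingers":15,"x":0,"y":0,"z":0,"ax":0,"ay":0,"az":0}
    - {"fingers":15,"x":0,"y":0,"z":0,"ax":0,"ay":0,"az":0}
    - {"fingers":15,"x":0,"y":0,"z":0,"ax":0,"ay":0,"az":0}

```text
t: 6.7
eef_pos: [0.5875, -0.151, 0.143]
tool_rot: [-0.0, 1.0, -0.028, 0.001]
contact_force: [3.7, 4.2, 4.8]
gripper_width: 0.275
grasp_force: 40.7
```

Emit:
jog_arm:
  rows:
    - {"fingers":15,"x":0,"y":2,"z":0,"ax":0,"ay":0,"az":0}
    - {"fingers":15,"x":0,"y":2,"z":0,"ax":0,"ay":0,"az":0}
    - {"fingers":15,"x":0,"y":2,"z":0,"ax":0,"ay":0,"az":0}
    - {"fingers":15,"x":0,"y":0,"z":0,"ax":0,"ay":0,"az":0}
    - {"fingers":15,"x":0,"y":0,"z":0,"ax":0,"ay":0,"az":0}
    - {"fingers":15,"x":0,"y":0,"z":0,"ax":0,"ay":0,"az":0}
    - {"fingers":15,"x":0,"y":0,"z":0,"ax":0,"ay":0,"az":0}
    - {"fingers":15,"x":0,"y":0,"z":0,"ax":0,"ay":0,"az":0}

```text
t: 7.5
eef_pos: [0.5875, -0.151, 0.143]
tool_rot: [-0.004, 1.0, -0.026, 0.001]
contact_force: [2.7, 16.6, 7.7]
gripper_width: 0.273
grasp_force: 40.9
```

Fence is at its stop: pushing 6 mm further moved nothing and the force rose to 16.6 N. Next I release and rise, then head for the insert.

Emit:
jog_arm:
  rows:
    - {"fingers":75,"x":0,"y":0,"z":0,"ax":0,"ay":0,"az":0}
    - {"fingers":75,"x":0,"y":0,"z":0,"ax":0,"ay":0,"az":0}
    - {"fingers":75,"x":0,"y":0,"z":0,"ax":0,"ay":0,"az":0}
    - {"fingers":75,"x":0,"y":0,"z":-40,"ax":0,"ay":0,"az":0}
    - {"fingers":75,"x":0,"y":0,"z":-40,"ax":0,"ay":0,"az":0}
    - {"fingers":75,"x":0,"y":0,"z":-20,"ax":0,"ay":0,"az":0}
    - {"fingers":75,"x":0,"y":-40,"z":0,"ax":0,"ay":0,"az":0}
    - {"fingers":75,"x":0,"y":-40,"z":0,"ax":0,"ay":0,"az":0}

```text
t: 8.3
eef_pos: [0.5905, -0.0799, 0.2429]
tool_rot: [0.001, 1.0, -0.031, 0.0]
contact_force: [0.6, 0.6, -0.4]
gripper_width: 0.875
grasp_force: 0.0
```

Emit:
jog_arm:
  rows:
    - {"fingers":75,"x":0,"y":-45,"z":0,"ax":0,"ay":0,"az":0}
    - {"fingers":75,"x":0,"y":-45,"z":0,"ax":0,"ay":0,"az":0}
    - {"fingers":75,"x":0,"y":-45,"z":0,"ax":0,"ay":0,"az":0}
    - {"fingers":75,"x":0,"y":-45,"z":0,"ax":0,"ay":0,"az":0}
    - {"fingers":75,"x":0,"y":0,"z":0,"ax":0,"ay":0,"az":-8}
    - {"fingers":75,"x":0,"y":0,"z":0,"ax":0,"ay":0,"az":-8}
    - {"fingers":75,"x":0,"y":0,"z":0,"ax":0,"ay":0,"az":-8}
    - {"fingers":75,"x":0,"y":0,"z":0,"ax":0,"ay":0,"az":-8}

```text
t: 9.1
eef_pos: [0.6006, 0.1003, 0.2417]
tool_rot: [0.001, 0.968, 0.25, -0.001]
contact_force: [0.3, -0.1, -0.6]
gripper_width: 0.878
grasp_force: 0.0
```

Emit:
jog_arm:
  rows:
    - {"fingers":75,"x":0,"y":0,"z":0,"ax":0,"ay":0,"az":-8}
    - {"fingers":75,"x":0,"y":0,"z":0,"ax":0,"ay":0,"az":-8}
    - {"fingers":75,"x":0,"y":0,"z":0,"ax":0,"ay":0,"az":-8}
    - {"fingers":75,"x":0,"y":0,"z":0,"ax":0,"ay":0,"az":-8}
    - {"fingers":75,"x":0,"y":0,"z":0,"ax":0,"ay":0,"az":-8}
    - {"fingers":75,"x":0,"y":0,"z":0,"ax":0,"ay":0,"az":-8}
    - {"fingers":75,"x":0,"y":0,"z":0,"ax":0,"ay":0,"az":-8}
    - {"fingers":75,"x":0,"y":0,"z":0,"ax":0,"ay":0,"az":-8}

```text
t: 9.9
eef_pos: [0.6007, 0.1001, 0.2417]
tool_rot: [0.0, 0.689, 0.725, -0.001]
contact_force: [0.4, -0.2, 0.2]
gripper_width: 0.876
grasp_force: 0.0
```

Run:
```python
from h import *
shot('top','top2.png')
im=cv2.imread('pics/top2.png');a=im[110:245,172:352]
cv2.imwrite('pics/c2.png',cv2.resize(a,None,fx=4.4,fy=4.4,interpolation=2))
togo([.614,.257,.12],97.3)
```

```text
t 9.95 pos [0.6007 0.1    0.2416] F [-0.   0.   0.3] w 0.876 gf 0.0
turn(tool) [-0.1   0.09 -3.95] shift after [154.   33.1 121.6] q [ 0.19  0.4  -0.61  1.64  0.24  1.18 -0.42]
```

View pics/c2.png

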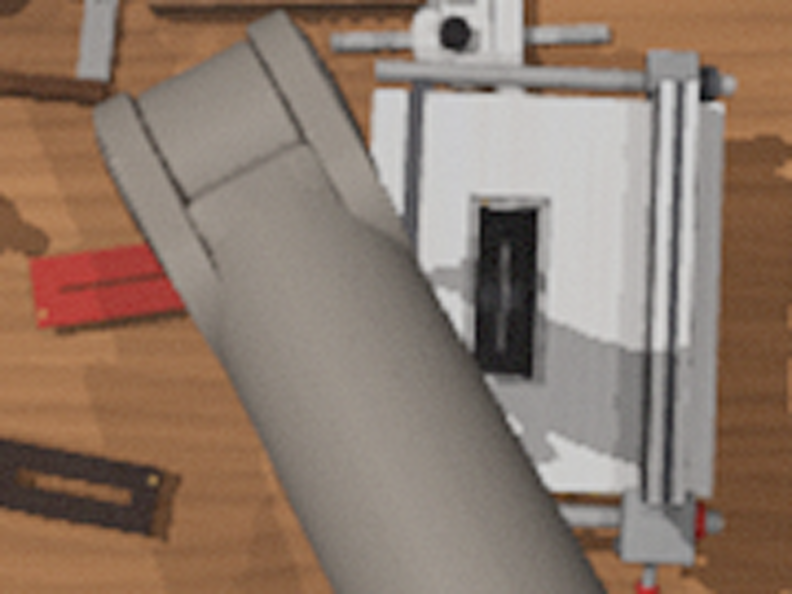

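The fence now stands against the red collar at (700,522). The open throat has corners TL (472,198), TR (550,198) and BR (543,382).

Emit:
jog_arm:
  rows:
    - {"fingers":66,"x":0,"y":0,"z":0,"ax":0,"ay":0,"az":-4}
    - {"fingers":66,"x":38.5,"y":8.3,"z":0,"ax":0,"ay":0,"az":0}
    - {"fingers":66,"x":38.5,"y":8.3,"z":0,"ax":0,"ay":0,"az":0}
    - {"fingers":66,"x":38.5,"y":8.3,"z":0,"ax":0,"ay":0,"az":0}
    - {"fingers":66,"x":38.5,"y":8.3,"z":0,"ax":0,"ay":0,"az":0}
    - {"fingers":66,"x":0,"y":0,"z":40,"ax":0,"ay":0,"az":0}
    - {"fingers":66,"x":0,"y":0,"z":40,"ax":0,"ay":0,"az":0}
    - {"fingers":66,"x":0,"y":0,"z":40,"ax":0,"ay":0,"az":0}

```text
t: 10.75
eef_pos: [0.616, 0.2576, 0.1206]
tool_rot: [0.001, 0.666, 0.746, -0.001]
contact_force: [0.9, -0.1, -0.4]
gripper_width: 0.772
grasp_force: 0.0
```

Run:
```python
from h import *
togo([.614,.257,.04],97.3)
shot('wrist','w3.png')
P=lambda u,v,z:ray('top2.png',(u+.5)/4.4-.5+172,(v+.5)/4.4-.5+110,z)[:2]
a,b,c=P(472,198,.13),P(550,198,.13),P(543,382,.13)
print((a+c)/2,np.linalg.norm(a-b),np.linalg.norm(b-c),np.degrees(np.arctan2(*(b-c)[::-1])))
im=cv2.imread('pics/w3.png');hsv=cv2.cvtColor(im,cv2.COLOR_BGR2HSV)
m=((hsv[...,1]>170)&((hsv[...,0]<6)|(hsv[...,0]>174))&(hsv[...,2]>130)).astype(np.uint8)
n,l,s,_=cv2.connectedComponentsWithStats(m);i=1+np.argmax(s[1:,4]);print(s[i])
cs,_=cv2.findContours((l==i).astype(np.uint8),0,2)
pts=np.array([ray('w3.png',u,v,.02)[:2] for u,v in cs[0][:,0]]);print(cv2.minAreaRect((pts*1000).astype(np.float32)))
```

```text
t 10.75 pos [0.616  0.2576 0.1206] F [ 0.9 -0.1 -0.4] w 0.772 gf 0.0
turn(tool) [-0.01  0.09 -0.75] shift after [-0.4 -2.1 80.6] q [-0.08  0.61 -0.59  1.61  0.39  1.03 -0.68]
[ 0.59237877 -0.04072385] 0.05555822703503535 0.1313090122489994 -3.320912079825661
[ 218  109   62  136 7508]
((612.3818359375, 256.4859619140625), (54.297080993652344, 129.94696044921875), 7.313955783843994)
```

View pics/w3.png

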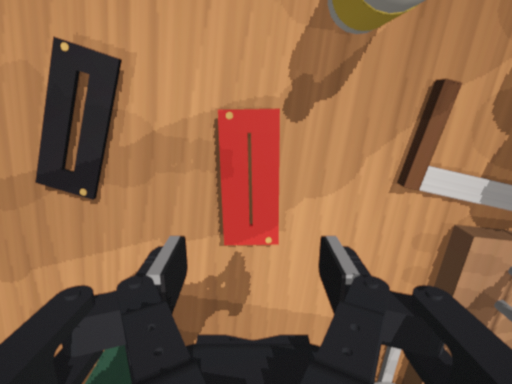

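Red insert is centred at pixel (249,177) with measured size 54.3 x 129.9 mm, which matches the data. Correct by -3.7 mm in tool y and descend.

Emit:
jog_arm:
  rows:
    - {"fingers":62,"x":-0.6,"y":-3.7,"z":0,"ax":0,"ay":0,"az":-0.7}
    - {"fingers":62,"x":0,"y":0,"z":35,"ax":0,"ay":0,"az":0}
    - {"fingers":62,"x":0,"y":0,"z":35,"ax":0,"ay":0,"az":0}
    - {"fingers":62,"x":0,"y":0,"z":26,"ax":0,"ay":0,"az":0}
    - {"fingers":62,"x":0,"y":0,"z":10,"ax":0,"ay":0,"az":0}
    - {"fingers":62,"x":0,"y":0,"z":6,"ax":0,"ay":0,"az":0}
    - {"fingers":62,"x":0,"y":0,"z":4,"ax":0,"ay":0,"az":0}
    - {"fingers":62,"x":0,"y":0,"z":0,"ax":0,"ay":0,"az":0}
  force: 40

```text
t: 11.6
eef_pos: [0.6131, 0.2582, 0.0077]
tool_rot: [0.0, 0.66, 0.751, 0.001]
contact_force: [-0.5, 0.4, -0.2]
gripper_width: 0.727
grasp_force: 0.0
```

Emit:
jog_arm:
  rows:
    - {"fingers":62,"x":0,"y":0,"z":0,"ax":0,"ay":0,"az":0}
    - {"fingers":62,"x":0,"y":0,"z":2,"ax":0,"ay":0,"az":0}
    - {"fingers":62,"x":0,"y":0,"z":0,"ax":0,"ay":0,"az":0}
    - {"fingers":62,"x":0,"y":0,"z":2,"ax":0,"ay":0,"az":0}
    - {"fingers":62,"x":0,"y":0,"z":0,"ax":0,"ay":0,"az":0}
    - {"fingers":62,"x":0,"y":0,"z":0,"ax":0,"ay":0,"az":0}
    - {"fingers":62,"x":0,"y":0,"z":0,"ax":0,"ay":0,"az":0}
    - {"fingers":62,"x":0,"y":0,"z":0,"ax":0,"ay":0,"az":0}

```text
t: 12.4
eef_pos: [0.6122, 0.2578, 0.0024]
tool_rot: [0.0, 0.66, 0.752, 0.0]
contact_force: [0.1, -0.3, 0.2]
gripper_width: 0.728
grasp_force: 0.0
```

Emit:
jog_arm:
  rows:
    - {"fingers":62,"x":0,"y":0,"z":2,"ax":0,"ay":0,"az":0}
    - {"fingers":62,"x":0,"y":0,"z":2,"ax":0,"ay":0,"az":0}
    - {"fingers":62,"x":0,"y":0,"z":1,"ax":0,"ay":0,"az":0}
    - {"fingers":62,"x":0,"y":0,"z":0,"ax":0,"ay":0,"az":0}
    - {"fingers":62,"x":0,"y":0,"z":0,"ax":0,"ay":0,"az":0}
    - {"fingers":62,"x":0,"y":0,"z":0,"ax":0,"ay":0,"az":0}
    - {"fingers":62,"x":0,"y":0,"z":0,"ax":0,"ay":0,"az":0}
    - {"fingers":62,"x":0,"y":0,"z":0,"ax":0,"ay":0,"az":0}

```text
t: 13.2
eef_pos: [0.6123, 0.2578, -0.0025]
tool_rot: [0.0, 0.66, 0.752, 0.0]
contact_force: [-1.1, 0.5, 0.6]
gripper_width: 0.726
grasp_force: 0.0
```

Emit:
jog_arm:
  rows:
    - {"fingers":62,"x":0,"y":0,"z":2,"ax":0,"ay":0,"az":0}
    - {"fingers":62,"x":0,"y":0,"z":1,"ax":0,"ay":0,"az":0}
    - {"fingers":62,"x":0,"y":0,"z":1,"ax":0,"ay":0,"az":0}
    - {"fingers":62,"x":0,"y":0,"z":1,"ax":0,"ay":0,"az":0}
    - {"fingers":62,"x":0,"y":0,"z":0,"ax":0,"ay":0,"az":0}
    - {"fingers":62,"x":0,"y":0,"z":0,"ax":0,"ay":0,"az":0}
    - {"fingers":62,"x":0,"y":0,"z":0,"ax":0,"ay":0,"az":0}
    - {"fingers":62,"x":0,"y":0,"z":0,"ax":0,"ay":0,"az":0}

```text
t: 14.0
eef_pos: [0.6123, 0.2578, -0.0075]
tool_rot: [0.0, 0.66, 0.752, 0.0]
contact_force: [-0.3, -0.1, 0.1]
gripper_width: 0.725
grasp_force: 0.0
```

Emit:
jog_arm:
  rows:
    - {"fingers":62,"x":0,"y":0,"z":1,"ax":0,"ay":0,"az":0}
    - {"fingers":62,"x":0,"y":0,"z":1,"ax":0,"ay":0,"az":0}
    - {"fingers":62,"x":0,"y":0,"z":1,"ax":0,"ay":0,"az":0}
    - {"fingers":62,"x":0,"y":0,"z":1,"ax":0,"ay":0,"az":0}
    - {"fingers":62,"x":0,"y":0,"z":0,"ax":0,"ay":0,"az":0}
    - {"fingers":62,"x":0,"y":0,"z":0,"ax":0,"ay":0,"az":0}
    - {"fingers":62,"x":0,"y":0,"z":0,"ax":0,"ay":0,"az":0}
    - {"fingers":62,"x":0,"y":0,"z":0,"ax":0,"ay":0,"az":0}

```text
t: 14.8
eef_pos: [0.6123, 0.2578, -0.0115]
tool_rot: [0.0, 0.66, 0.752, 0.0]
contact_force: [0.8, -0.2, 0.4]
gripper_width: 0.729
grasp_force: 0.0
```

Emit:
jog_arm:
  rows:
    - {"fingers":62,"x":0,"y":0,"z":2,"ax":0,"ay":0,"az":0}
    - {"fingers":62,"x":0,"y":0,"z":1,"ax":0,"ay":0,"az":0}
    - {"fingers":62,"x":0,"y":0,"z":1,"ax":0,"ay":0,"az":0}
    - {"fingers":62,"x":0,"y":0,"z":1,"ax":0,"ay":0,"az":0}
    - {"fingers":62,"x":0,"y":0,"z":1,"ax":0,"ay":0,"az":0}
    - {"fingers":62,"x":0,"y":0,"z":0,"ax":0,"ay":0,"az":0}
    - {"fingers":62,"x":0,"y":0,"z":0,"ax":0,"ay":0,"az":0}
    - {"fingers":62,"x":0,"y":0,"z":0,"ax":0,"ay":0,"az":0}

```text
t: 15.6
eef_pos: [0.6123, 0.2579, -0.0175]
tool_rot: [0.0, 0.66, 0.752, 0.0]
contact_force: [-0.1, -0.5, -0.4]
gripper_width: 0.725
grasp_force: 0.0
```

Run:
```python
from h import *
for f,s,o,v in(('w3.png',137,65.9,237),('w2.png',143,70.2,238)):
    d=np.load('pics/'+f+'.npz');F=float(d['f']);Z=F*o/s/1000;T=d['T'];u=253.5
    p=T[:3,:3]@[(u-d['cx'])/F*Z,(v-d['cy'])/F*Z,Z]+T[:3,3];print(F,Z,p,T[:3,3])
c=shot('wrist','w4.png');shot('side','s4.png')
a=cv2.imread('pics/w4.png');b=cv2.imread('pics/s4.png');p=proj('s4.png',[.612,.257,.02]);print(p)
x,y=map(int,p);b=b[y-60:y+40,x-65:x+65]
cv2.imwrite('pics/m4.png',np.hstack([cv2.resize(a,(400,300)),cv2.resize(b,(390,300),interpolation=2)]))
```

```text
303.4053535957785 0.14594461899242195 [0.6145386  0.26692438 0.159604  ] [0.60674201 0.3305068  0.29269382]
303.4053535957785 0.14894444631065487 [ 0.59836919 -0.06688064  0.2476767 ] [ 0.66377787 -0.07015243  0.38353138]
[221.69306952 250.02045354]
```

View pics/m4.png

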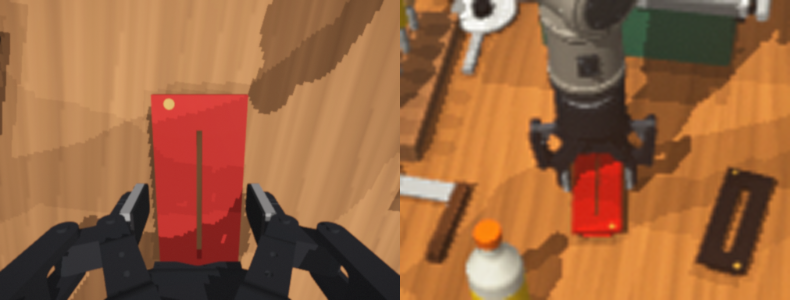

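The pad tips, left (140,190) and right (255,190) in the wrist view, are only level with the insert's rim. They sit roughly 37 mm behind the reported TCP, which also explains the first miss on the fence. I'll keep going down carefully until they touch the bench.

Emit:
jog_arm:
  rows:
    - {"fingers":62,"x":0,"y":0,"z":3,"ax":0,"ay":0,"az":0}
    - {"fingers":62,"x":0,"y":0,"z":3,"ax":0,"ay":0,"az":0}
    - {"fingers":62,"x":0,"y":0,"z":3,"ax":0,"ay":0,"az":0}
    - {"fingers":62,"x":0,"y":0,"z":2,"ax":0,"ay":0,"az":0}
    - {"fingers":62,"x":0,"y":0,"z":1,"ax":0,"ay":0,"az":0}
    - {"fingers":62,"x":0,"y":0,"z":0,"ax":0,"ay":0,"az":0}
    - {"fingers":62,"x":0,"y":0,"z":0,"ax":0,"ay":0,"az":0}
    - {"fingers":62,"x":0,"y":0,"z":0,"ax":0,"ay":0,"az":0}

```text
t: 16.5
eef_pos: [0.6123, 0.2579, -0.0294]
tool_rot: [0.0, 0.66, 0.752, 0.0]
contact_force: [-0.4, -0.5, 0.9]
gripper_width: 0.724
grasp_force: 0.0
```

Emit:
jog_arm:
  rows:
    - {"fingers":62,"x":0,"y":0,"z":1,"ax":0,"ay":0,"az":0}
    - {"fingers":62,"x":0,"y":0,"z":1,"ax":0,"ay":0,"az":0}
    - {"fingers":62,"x":0,"y":0,"z":1,"ax":0,"ay":0,"az":0}
    - {"fingers":62,"x":0,"y":0,"z":0,"ax":0,"ay":0,"az":0}
    - {"fingers":62,"x":0,"y":0,"z":0,"ax":0,"ay":0,"az":0}
    - {"fingers":62,"x":0,"y":0,"z":0,"ax":0,"ay":0,"az":0}
    - {"fingers":62,"x":0,"y":0,"z":0,"ax":0,"ay":0,"az":0}
    - {"fingers":62,"x":0,"y":0,"z":0,"ax":0,"ay":0,"az":0}

```text
t: 17.3
eef_pos: [0.6123, 0.2578, -0.0326]
tool_rot: [0.0, 0.66, 0.752, 0.0]
contact_force: [0.1, -0.5, 1.0]
gripper_width: 0.724
grasp_force: 0.0
```

Emit:
jog_arm:
  rows:
    - {"fingers":62,"x":0,"y":0,"z":1,"ax":0,"ay":0,"az":0}
    - {"fingers":62,"x":0,"y":0,"z":1,"ax":0,"ay":0,"az":0}
    - {"fingers":62,"x":0,"y":0,"z":1,"ax":0,"ay":0,"az":0}
    - {"fingers":62,"x":0,"y":0,"z":1,"ax":0,"ay":0,"az":0}
    - {"fingers":62,"x":0,"y":0,"z":0,"ax":0,"ay":0,"az":0}
    - {"fingers":62,"x":0,"y":0,"z":0,"ax":0,"ay":0,"az":0}
    - {"fingers":62,"x":0,"y":0,"z":0,"ax":0,"ay":0,"az":0}
    - {"fingers":62,"x":0,"y":0,"z":0,"ax":0,"ay":0,"az":0}

```text
t: 18.1
eef_pos: [0.6124, 0.2578, -0.0344]
tool_rot: [0.001, 0.66, 0.752, -0.0]
contact_force: [-6.3, -3.8, 17.3]
gripper_width: 0.724
grasp_force: 8.9
```

Bench contact is at TCP z ≈ -0.034, so at 62 mm opening the tips lie 34 mm behind the reported TCP. I rise 16.5 mm to put the tips at the rim's lower edge, then grip.

Emit:
jog_arm:
  rows:
    - {"fingers":62,"x":0,"y":0,"z":-10,"ax":0,"ay":0,"az":0}
    - {"fingers":62,"x":0,"y":0,"z":-6.5,"ax":0,"ay":0,"az":0}
    - {"fingers":62,"x":0,"y":0,"z":0,"ax":0,"ay":0,"az":0}
    - {"fingers":45,"x":0,"y":0,"z":0,"ax":0,"ay":0,"az":0}
    - {"fingers":45,"x":0,"y":0,"z":0,"ax":0,"ay":0,"az":0}
    - {"fingers":45,"x":0,"y":0,"z":0,"ax":0,"ay":0,"az":0}
    - {"fingers":45,"x":0,"y":0,"z":0,"ax":0,"ay":0,"az":0}
    - {"fingers":45,"x":0,"y":0,"z":0,"ax":0,"ay":0,"az":0}
  force: 40

```text
t: 18.9
eef_pos: [0.6126, 0.2579, -0.0195]
tool_rot: [0.0, 0.66, 0.751, 0.0]
contact_force: [-1.1, -0.3, 7.0]
gripper_width: 0.616
grasp_force: 41.1
```

Emit:
jog_arm:
  rows:
    - {"fingers":45,"x":0,"y":0,"z":-20,"ax":0,"ay":0,"az":0}
    - {"fingers":45,"x":0,"y":0,"z":-40,"ax":0,"ay":0,"az":0}
    - {"fingers":45,"x":0,"y":0,"z":-45,"ax":0,"ay":0,"az":0}
    - {"fingers":45,"x":0,"y":0,"z":-45,"ax":0,"ay":0,"az":0}
    - {"fingers":45,"x":0,"y":0,"z":-30,"ax":0,"ay":0,"az":0}
    - {"fingers":45,"x":0,"y":0,"z":0,"ax":0,"ay":0,"az":-8}
    - {"fingers":45,"x":0,"y":0,"z":0,"ax":0,"ay":0,"az":-8}
    - {"fingers":45,"x":0,"y":0,"z":0,"ax":0,"ay":0,"az":-8}

```text
t: 19.7
eef_pos: [0.6121, 0.2577, 0.1611]
tool_rot: [0.0, 0.486, 0.874, 0.0]
contact_force: [-0.8, -0.0, -0.8]
gripper_width: 0.616
grasp_force: 42.8
```

Run:
```python
from h import *
togo([.5923,-.0412,.16],176.7)
shot('wrist','w5.png')
im=cv2.imread('pics/w5.png');hsv=cv2.cvtColor(im,cv2.COLOR_BGR2HSV)
m=((hsv[...,1]>170)&((hsv[...,0]<6)|(hsv[...,0]>174))&(hsv[...,2]>60)).astype(np.uint8)
n,l,s,_=cv2.connectedComponentsWithStats(m);i=1+np.argmax(s[1:,4]);print(s[i])
cv2.imwrite('pics/w5s.png',cv2.resize(im,(400,300)))
```

```text
t 19.7 pos [0.6121 0.2577 0.1611] F [-0.8 -0.  -0.8] w 0.616 gf 42.776466608047485
turn(tool) [ 2.000e-02  4.000e-02 -5.491e+01] shift after [   2.6 -299.6    1.1] q [-0.01  0.6  -0.71  1.59  0.42  1.12 -0.26]
[  190   121   126   219 22759]
```

View pics/w5s.png

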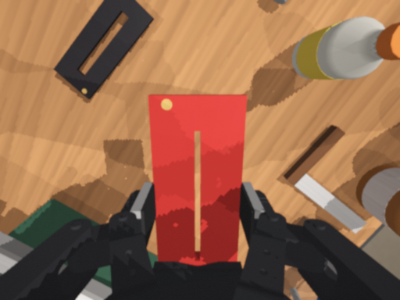

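The insert is held level, right way up. Its far edge is at native (192,122)–(315,122). I'll measure its offset in the hand from that.

Run:
```python
from h import *
o=bot.get_obs();w,x,y,z=o['tool_rot'];M=R.from_quat([x,y,z,w]).as_matrix();p=np.array(o['eef_pos'])
im=cv2.imread('pics/w5.png');hsv=cv2.cvtColor(im,cv2.COLOR_BGR2HSV)
m=((hsv[...,1]>170)&((hsv[...,0]<6)|(hsv[...,0]>174))&(hsv[...,2]>60))
g=lambda u,v:(1000*M.T@(ray('w5.png',u,v,p[2]+.0395)-p)).round(1)
for u in(200,220,253,290,308): v=np.argmax(m[:,u]); print('far',u,v,g(u,v-.5))
for v in(130,150,170,190,210):
    r=np.where(m[v])[0]; a,b=g(r[0]-.5,v),g(r[-1]+.5,v); print(v,a,b,(a+b)/2)
```

```text
far 200 121 [ 64.8 -22.8 -39.5]
far 220 122 [ 64.3 -14.3 -39.5]
far 253 121 [ 64.6  -0.1 -39.5]
far 290 122 [ 64.1  15.8 -39.5]
far 308 122 [ 64.   23.5 -39.5]
130 [ 60.8 -27.6 -39.5] [ 60.4  26.9 -39.5] [ 60.6   -0.35 -39.5 ]
150 [ 52.1 -27.3 -39.5] [ 51.7  26.5 -39.5] [ 51.9  -0.4 -39.5]
170 [ 43.1 -27.5 -39.5] [ 42.7  26.5 -39.5] [ 42.9  -0.5 -39.5]
190 [ 33.7 -27.6 -39.5] [ 33.3  26.5 -39.5] [ 33.5   -0.55 -39.5 ]
210 [ 23.9 -27.8 -39.5] [ 23.5  26.  -39.5] [ 23.7  -0.9 -39.5]
```

Run:
```python
from h import *
a=np.radians(-3.3);X=np.array([np.cos(a),np.sin(a)]);Y=np.array([-X[1],X[0]])
c0=np.array([.5923,-.0412])
g=lambda u,v:ray('w2.png',u,v,.13)[:2]-c0
for n,u,v in(('TL',187,110),('BL',196,257),('tabTL',85,8),('tabTR',421,8),('tabL',118,310),('tabR',384,270)):
    d=1000*g(u,v);print(n,(d@X).round(1),(d@Y).round(1))
im=cv2.cvtColor(cv2.imread('pics/w2.png'),6)
print('row180',im[180,180:215].tolist());print('col212 top',im[100:122,212].tolist(),'bot',im[238:266,212].tolist())
print('row60',im[60,80:105].tolist(),im[60,400:425].tolist())
```

```text
TL 64.3 28.0
BL -68.6 28.0
tabTL 137.4 98.8
tabTR 137.2 -149.6
tabL -127.1 108.4
tabR -82.6 -149.4
row180 [186, 187, 186, 184, 183, 184, 185, 184, 183, 172, 126, 93, 98, 107, 123, 134, 139, 142, 126, 87, 62, 53, 30, 13, 11, 14, 10, 12, 12, 12, 12, 14, 19, 25, 33]
col212 top [172, 172, 172, 172, 172, 172, 174, 177, 165, 131, 107, 120, 133, 134, 126, 112, 97, 71, 40, 17, 12, 10] bot [9, 10, 12, 23, 40, 61, 85, 108, 124, 122, 98, 93, 123, 137, 136, 125, 107, 94, 100, 131, 159, 170, 172, 172, 172, 173, 172, 172]
row60 [103, 103, 102, 104, 104, 105, 105, 105, 105, 117, 147, 165, 169, 168, 168, 171, 174, 174, 173, 174, 174, 174, 175, 174, 174] [181, 180, 179, 179, 180, 183, 184, 185, 184, 183, 182, 180, 179, 175, 161, 134, 117, 109, 108, 111, 112, 115, 122, 125, 125]
```

Emit:
jog_arm:
  rows:
    - {"fingers":45,"x":0,"y":0,"z":-10,"ax":0,"ay":0,"az":-7.8}
    - {"fingers":45,"x":0,"y":0,"z":-10,"ax":0,"ay":0,"az":-7.8}
    - {"fingers":45,"x":0,"y":0,"z":-10,"ax":0,"ay":0,"az":-7.8}
    - {"fingers":45,"x":0,"y":0,"z":-10,"ax":0,"ay":0,"az":-7.8}
    - {"fingers":45,"x":0,"y":0,"z":-10,"ax":0,"ay":0,"az":-7.8}
    - {"fingers":45,"x":0,"y":0,"z":0,"ax":0,"ay":0,"az":-7.8}
    - {"fingers":45,"x":0,"y":0,"z":0,"ax":0,"ay":0,"az":-8}
    - {"fingers":45,"x":0,"y":-40,"z":0,"ax":0,"ay":0,"az":0}

```text
t: 20.55
eef_pos: [0.6076, 0.2239, 0.2109]
tool_rot: [-0.0, 0.028, 1.0, 0.003]
contact_force: [0.6, 0.5, 0.1]
gripper_width: 0.62
grasp_force: 42.8
```

Emit:
jog_arm:
  rows:
    - {"fingers":45,"x":-12,"y":-40,"z":0,"ax":0,"ay":0,"az":0}
    - {"fingers":45,"x":-12,"y":-40,"z":0,"ax":0,"ay":0,"az":0}
    - {"fingers":45,"x":-12,"y":-40,"z":0,"ax":0,"ay":0,"az":0}
    - {"fingers":45,"x":-12,"y":-40,"z":0,"ax":0,"ay":0,"az":0}
    - {"fingers":45,"x":-12,"y":-40,"z":0,"ax":0,"ay":0,"az":0}
    - {"fingers":45,"x":-12,"y":-40,"z":0,"ax":0,"ay":0,"az":0}
    - {"fingers":45,"x":0,"y":-20,"z":0,"ax":0,"ay":0,"az":0}
    - {"fingers":45,"x":0,"y":0,"z":0,"ax":0,"ay":0,"az":0}

```text
t: 21.35
eef_pos: [0.6644, -0.0519, 0.2095]
tool_rot: [-0.001, 0.038, 0.999, -0.001]
contact_force: [0.0, -0.2, 0.4]
gripper_width: 0.617
grasp_force: 42.8
```

Run:
```python
from h import *
togo([.5923,-.0412,.16],176.7)
shot('wrist','w6.png');im=cv2.cvtColor(cv2.imread('pics/w6.png'),6)
a=np.radians(-3.3);X=np.array([np.cos(a),np.sin(a)]);Y=np.array([-X[1],X[0]]);c0=np.array([.5923,-.0412])
W=lambda x,y:proj('w6.png',[*(c0+x*X+y*Y),.13])
print([W(x,y).round(0) for x,y in((-.067,.029),(-.067,-.029),(0,.029),(0,-.029),(0.067,.029))])
def prof(A,B,n=41):  # sample along throat-frame segment
    out=[]
    for t in np.linspace(0,1,n):
        u,v=W(*(np.array(A)*(1-t)+np.array(B)*t)); out.append(int(cv2.getRectSubPix(im,(1,1),(float(u),float(v)))[0,0]))
    return out
# each sample 0.5 mm, expected edge at index 20
for y in(-.015,0.0,.015): print('far',prof((-.077,y),(-.057,y)))
for x in(-.05,-.035): print('y+',prof((x,.039),(x,.019)));print('y-',prof((x,-.039),(x,-.019)))
```

```text
t 21.35 pos [ 0.6644 -0.0519  0.2095] F [ 0.  -0.2  0.4] w 0.617 gf 42.777573466300964
turn(tool) [-0.13 -0.06 -1.01] shift after [72.6  6.6 49.5] q [ 0.59  0.62 -0.92  1.52  0.51  1.25  1.09]
[array([298.,   4.]), array([219.,   6.]), array([296., 100.]), array([224., 101.]), array([295., 181.])]
far [209, 209, 209, 209, 209, 209, 209, 209, 209, 209, 209, 209, 209, 209, 209, 204, 189, 160, 130, 127, 137, 151, 161, 169, 174, 177, 177, 172, 155, 129, 100, 86, 78, 73, 67, 59, 46, 35, 27, 24, 24]
far [207, 207, 207, 207, 207, 207, 207, 207, 207, 207, 207, 207, 207, 207, 206, 203, 190, 163, 138, 125, 141, 151, 155, 158, 160, 167, 172, 171, 162, 141, 135, 139, 146, 149, 148, 142, 132, 114, 86, 58, 36]
far [191, 191, 191, 191, 191, 191, 191, 191, 191, 191, 191, 191, 191, 191, 191, 187, 174, 152, 126, 125, 136, 150, 158, 159, 158, 157, 156, 151, 139, 121, 104, 95, 94, 91, 83, 73, 54, 39, 28, 22, 22]
y+ [204, 205, 206, 207, 207, 208, 207, 205, 203, 197, 193, 191, 191, 191, 192, 191, 190, 188, 180, 157, 125, 106, 99, 99, 99, 100, 104, 117, 136, 155, 159, 157, 150, 130, 105, 80, 62, 46, 33, 26, 24]
y- [213, 211, 211, 210, 209, 209, 209, 210, 210, 211, 213, 213, 213, 214, 214, 213, 212, 212, 211, 207, 194, 178, 166, 162, 161, 163, 168, 175, 181, 184, 185, 184, 180, 173, 157, 132, 102, 68, 44, 27, 24]
y+ [206, 207, 206, 204, 201, 199, 197, 195, 194, 193, 192, 192, 192, 193, 193, 192, 191, 186, 175, 154, 128, 107, 100, 99, 103, 115, 133, 149, 155, 157, 157, 158, 154, 145, 115, 90, 68, 50, 35, 24, 25]
y- [210, 211, 211, 210, 209, 209, 209, 210, 211, 212, 213, 214, 214, 214, 214, 214, 213, 213, 211, 207, 194, 178, 167, 163, 164, 171, 176, 180, 182, 183, 184, 183, 180, 175, 155, 130, 97, 67, 43, 29, 25]
```

Emit:
jog_arm:
  rows:
    - {"fingers":45,"x":0,"y":0,"z":0,"ax":0,"ay":0,"az":-1.4}
    - {"fingers":45,"x":25,"y":2,"z":0,"ax":0,"ay":0,"az":0}
    - {"fingers":45,"x":25,"y":2,"z":0,"ax":0,"ay":0,"az":0}
    - {"fingers":45,"x":24,"y":2.5,"z":0,"ax":0,"ay":0,"az":0}
    - {"fingers":45,"x":0,"y":0,"z":25,"ax":0,"ay":0,"az":0}
    - {"fingers":45,"x":0,"y":0,"z":25,"ax":0,"ay":0,"az":0}
    - {"fingers":45,"x":0,"y":0,"z":25,"ax":0,"ay":0,"az":0}
    - {"fingers":45,"x":0,"y":0,"z":0,"ax":0,"ay":0,"az":0}

```text
t: 22.2
eef_pos: [0.5882, -0.0353, 0.1323]
tool_rot: [-0.003, 0.019, 1.0, 0.0]
contact_force: [-0.2, -1.1, 0.2]
gripper_width: 0.615
grasp_force: 42.8
```

```bash
python3 -c "
from h import *
togo([.5902,-.0414,.0985],177)"
```

```text
t 22.2 pos [ 0.5882 -0.0353  0.1323] F [-0.2 -1.1  0.2] w 0.615 gf 42.752147912979126
turn(tool) [ 0.   -0.31  0.84] shift after [-2.4 -6.  33.8] q [ 0.63  0.59 -0.93  1.78  0.53  1.05  1.04]
```

Emit:
jog_arm:
  rows:
    - {"fingers":45,"x":0,"y":0,"z":0,"ax":0,"ay":0,"az":0}
    - {"fingers":45,"x":0,"y":0,"z":0,"ax":0,"ay":0,"az":0}
    - {"fingers":45,"x":0,"y":0,"z":0,"ax":0,"ay":0,"az":0}
    - {"fingers":45,"x":0,"y":0,"z":0,"ax":0,"ay":0,"az":0}
    - {"fingers":45,"x":0,"y":0,"z":0,"ax":0,"ay":0,"az":0}
    - {"fingers":45,"x":0,"y":0,"z":0,"ax":0,"ay":0,"az":0}
    - {"fingers":45,"x":0,"y":0,"z":0,"ax":0,"ay":0,"az":0}
    - {"fingers":45,"x":0,"y":0,"z":0,"ax":0,"ay":0,"az":0}

```text
t: 23.0
eef_pos: [0.5908, -0.0368, 0.1349]
tool_rot: [-0.0, 0.021, 1.0, 0.0]
contact_force: [1.0, -0.6, -1.2]
gripper_width: 0.614
grasp_force: 42.8
```

```bash
python3 -c "
from h import *
togo([.5902,-.0414,.0985],177)"
```

```text
t 23.0 pos [ 0.5908 -0.0368  0.1349] F [ 1.  -0.6 -1.2] w 0.614 gf 42.760387659072876
turn(tool) [ 0.   -0.    0.64] shift after [ 0.3 -4.6 36.4] q [ 0.64  0.58 -0.93  1.78  0.53  1.05  1.04]
```

Emit:
jog_arm:
  rows:
    - {"fingers":45,"x":0.3,"y":-4.6,"z":0,"ax":0,"ay":0,"az":0.6}
    - {"fingers":45,"x":0,"y":0,"z":5,"ax":0,"ay":0,"az":0}
    - {"fingers":45,"x":0,"y":0,"z":5,"ax":0,"ay":0,"az":0}
    - {"fingers":45,"x":0,"y":0,"z":4,"ax":0,"ay":0,"az":0}
    - {"fingers":45,"x":0,"y":0,"z":0,"ax":0,"ay":0,"az":0}
    - {"fingers":45,"x":0,"y":0,"z":0,"ax":0,"ay":0,"az":0}
    - {"fingers":45,"x":0,"y":0,"z":0,"ax":0,"ay":0,"az":0}
    - {"fingers":45,"x":0,"y":0,"z":0,"ax":0,"ay":0,"az":0}

```text
t: 23.8
eef_pos: [0.5904, -0.0412, 0.1211]
tool_rot: [0.0, 0.026, 1.0, 0.0]
contact_force: [0.2, -0.2, -0.7]
gripper_width: 0.616
grasp_force: 42.8
```

```bash
python3 -c "
from h import *
togo([.5902,-.0414,.0985],177)"
```

```text
t 23.8 pos [ 0.5904 -0.0412  0.1211] F [ 0.2 -0.2 -0.7] w 0.616 gf 42.78015375137329
turn(tool) [0.   0.02 0.05] shift after [ 0.2 -0.2 22.6] q [ 0.63  0.6  -0.92  1.79  0.55  1.03  1.03]
```

Emit:
jog_arm:
  rows:
    - {"fingers":45,"x":0.2,"y":-0.2,"z":4,"ax":0,"ay":0,"az":0}
    - {"fingers":45,"x":0,"y":0,"z":4,"ax":0,"ay":0,"az":0}
    - {"fingers":45,"x":0,"y":0,"z":3,"ax":0,"ay":0,"az":0}
    - {"fingers":45,"x":0,"y":0,"z":2,"ax":0,"ay":0,"az":0}
    - {"fingers":45,"x":0,"y":0,"z":2,"ax":0,"ay":0,"az":0}
    - {"fingers":45,"x":0,"y":0,"z":0,"ax":0,"ay":0,"az":0}
    - {"fingers":45,"x":0,"y":0,"z":0,"ax":0,"ay":0,"az":0}
    - {"fingers":45,"x":0,"y":0,"z":0,"ax":0,"ay":0,"az":0}

```text
t: 24.6
eef_pos: [0.5902, -0.0415, 0.106]
tool_rot: [0.0, 0.026, 1.0, 0.0]
contact_force: [0.5, -0.9, -0.1]
gripper_width: 0.617
grasp_force: 42.8
```

Emit:
jog_arm:
  rows:
    - {"fingers":45,"x":0,"y":0,"z":2,"ax":0,"ay":0,"az":0}
    - {"fingers":45,"x":0,"y":0,"z":1,"ax":0,"ay":0,"az":0}
    - {"fingers":45,"x":0,"y":0,"z":1,"ax":0,"ay":0,"az":0}
    - {"fingers":45,"x":0,"y":0,"z":1,"ax":0,"ay":0,"az":0}
    - {"fingers":45,"x":0,"y":0,"z":0,"ax":0,"ay":0,"az":0}
    - {"fingers":45,"x":0,"y":0,"z":0,"ax":0,"ay":0,"az":0}
    - {"fingers":45,"x":0,"y":0,"z":0,"ax":0,"ay":0,"az":0}
    - {"fingers":45,"x":0,"y":0,"z":0,"ax":0,"ay":0,"az":0}

```text
t: 25.4
eef_pos: [0.5901, -0.0415, 0.101]
tool_rot: [0.0, 0.026, 1.0, -0.0]
contact_force: [0.1, -0.9, -0.7]
gripper_width: 0.612
grasp_force: 42.8
```

Emit:
jog_arm:
  rows:
    - {"fingers":45,"x":0,"y":0,"z":1,"ax":0,"ay":0,"az":0}
    - {"fingers":45,"x":0,"y":0,"z":1,"ax":0,"ay":0,"az":0}
    - {"fingers":45,"x":0,"y":0,"z":1,"ax":0,"ay":0,"az":0}
    - {"fingers":45,"x":0,"y":0,"z":0,"ax":0,"ay":0,"az":0}
    - {"fingers":45,"x":0,"y":0,"z":0,"ax":0,"ay":0,"az":0}
    - {"fingers":45,"x":0,"y":0,"z":0,"ax":0,"ay":0,"az":0}
    - {"fingers":45,"x":0,"y":0,"z":0,"ax":0,"ay":0,"az":0}
    - {"fingers":45,"x":0,"y":0,"z":0,"ax":0,"ay":0,"az":0}

```text
t: 26.2
eef_pos: [0.5907, -0.0415, 0.0986]
tool_rot: [0.001, 0.026, 1.0, -0.0]
contact_force: [-0.0, -0.6, 4.8]
gripper_width: 0.616
grasp_force: 43.3
```

The insert is resting on the clips at 4.8 N. I release, rise, shut the fingers and press.

Emit:
jog_arm:
  rows:
    - {"fingers":66,"x":0,"y":0,"z":0,"ax":0,"ay":0,"az":0}
    - {"fingers":66,"x":0,"y":0,"z":0,"ax":0,"ay":0,"az":0}
    - {"fingers":66,"x":0,"y":0,"z":-5,"ax":0,"ay":0,"az":0}
    - {"fingers":66,"x":0,"y":0,"z":-30,"ax":0,"ay":0,"az":0}
    - {"fingers":66,"x":0,"y":0,"z":-30,"ax":0,"ay":0,"az":0}
    - {"fingers":0,"x":0,"y":0,"z":0,"ax":0,"ay":0,"az":0}
    - {"fingers":0,"x":0,"y":0,"z":0,"ax":0,"ay":0,"az":0}
    - {"fingers":0,"x":0,"y":0,"z":0,"ax":0,"ay":0,"az":0}

```text
t: 27.0
eef_pos: [0.5894, -0.0418, 0.162]
tool_rot: [-0.001, 0.026, 1.0, -0.0]
contact_force: [0.2, -0.1, -0.0]
gripper_width: 0.265
grasp_force: 0.0
```

Run:
```python
from h import *
togo([.5902,-.0414,.118],177)
shot('top','top7.png')
im=cv2.imread('pics/top7.png');hsv=cv2.cvtColor(im,cv2.COLOR_BGR2HSV)
m=((hsv[...,1]>150)&((hsv[...,0]<6)|(hsv[...,0]>174))&(hsv[...,2]>60)).astype(np.uint8)
n,l,s,c=cv2.connectedComponentsWithStats(m)
for i in range(1,n):
    if s[i,4]>15:print(s[i],ray('top7.png',*c[i],.138)[:2])
shot('wrist','w7.png');im=cv2.imread('pics/w7.png');hsv=cv2.cvtColor(im,cv2.COLOR_BGR2HSV)
m=((hsv[...,1]>150)&((hsv[...,0]<6)|(hsv[...,0]>174))&(hsv[...,2]>60))
a=np.radians(-3.3);X=np.array([np.cos(a),np.sin(a)]);Y=np.array([-X[1],X[0]]);c0=np.array([.5923,-.0412])-.0016*X-.00035*Y
for z in(.13,.138):
  g=lambda u,v:(1000*np.array([X,Y])@(ray('w7.png',u,v,z)[:2]-c0)).round(1)
  for v in(130,150,180):
    r=np.where(m[v])[0]
    if len(r): print(z,v,g(r[0]-.5,v),g(r[-1]+.5,v))
  for u in(235,255,275): print('far',u,g(u,np.argmax(m[:,u])-.5))
```

```text
t 27.0 pos [ 0.5894 -0.0418  0.162 ] F [ 0.2 -0.1 -0. ] w 0.265 gf 0.0
turn(tool) [-0.02 -0.08  0.05] shift after [-0.8  0.4 44. ] q [ 0.66  0.55 -0.95  1.76  0.5   1.1   1.06]
[278 176  16  21 186] [ 0.55280387 -0.03019446]
0.13 130 [-55.3 -28.4] [-55.6  27.3]
0.13 150 [-42.  -28.2] [-42.3  27.3]
0.13 180 [-21.  -28.2] [-21.3  27.5]
far 235 [-64.1 -12.7]
far 255 [-64.2   0.4]
far 275 [-64.3  13.5]
0.138 130 [-56.1 -27.3] [-56.4  26.2]
0.138 150 [-43.3 -27.1] [-43.6  26.2]
0.138 180 [-23.2 -27.1] [-23.4  26.4]
far 235 [-64.6 -12.3]
far 255 [-64.6   0.3]
far 275 [-64.7  12.9]
```

Insert sits centred (z≈0.138, width 53.4 mm measured). Now press.

Emit:
jog_arm:
  rows:
    - {"fingers":0,"x":-0.4,"y":0,"z":0,"ax":0,"ay":0,"az":0}
    - {"fingers":0,"x":0,"y":0,"z":0,"ax":0,"ay":0,"az":0}
    - {"fingers":0,"x":0,"y":0,"z":15,"ax":0,"ay":0,"az":0}
    - {"fingers":0,"x":0,"y":0,"z":15,"ax":0,"ay":0,"az":0}
    - {"fingers":0,"x":0,"y":0,"z":10,"ax":0,"ay":0,"az":0}
    - {"fingers":0,"x":0,"y":0,"z":4,"ax":0,"ay":0,"az":0}
    - {"fingers":0,"x":0,"y":0,"z":0,"ax":0,"ay":0,"az":0}
    - {"fingers":0,"x":0,"y":0,"z":0,"ax":0,"ay":0,"az":0}

```text
t: 27.9
eef_pos: [0.5907, -0.0413, 0.1191]
tool_rot: [0.0, 0.026, 1.0, 0.0]
contact_force: [-0.6, 0.5, 0.5]
gripper_width: 0.006
grasp_force: 0.0
```

Emit:
jog_arm:
  rows:
    - {"fingers":0,"x":0,"y":0,"z":1,"ax":0,"ay":0,"az":0}
    - {"fingers":0,"x":0,"y":0,"z":1,"ax":0,"ay":0,"az":0}
    - {"fingers":0,"x":0,"y":0,"z":1,"ax":0,"ay":0,"az":0}
    - {"fingers":0,"x":0,"y":0,"z":1,"ax":0,"ay":0,"az":0}
    - {"fingers":0,"x":0,"y":0,"z":0,"ax":0,"ay":0,"az":0}
    - {"fingers":0,"x":0,"y":0,"z":0,"ax":0,"ay":0,"az":0}
    - {"fingers":0,"x":0,"y":0,"z":0,"ax":0,"ay":0,"az":0}
    - {"fingers":0,"x":0,"y":0,"z":0,"ax":0,"ay":0,"az":0}

```text
t: 28.7
eef_pos: [0.5905, -0.0415, 0.1149]
tool_rot: [0.0, 0.026, 1.0, -0.0]
contact_force: [-0.3, 0.3, -0.0]
gripper_width: -0.0
grasp_force: 0.0
```

Emit:
jog_arm:
  rows:
    - {"fingers":0,"x":0,"y":0,"z":1,"ax":0,"ay":0,"az":0}
    - {"fingers":0,"x":0,"y":0,"z":1,"ax":0,"ay":0,"az":0}
    - {"fingers":0,"x":0,"y":0,"z":1,"ax":0,"ay":0,"az":0}
    - {"fingers":0,"x":0,"y":0,"z":1,"ax":0,"ay":0,"az":0}
    - {"fingers":0,"x":0,"y":0,"z":0,"ax":0,"ay":0,"az":0}
    - {"fingers":0,"x":0,"y":0,"z":0,"ax":0,"ay":0,"az":0}
    - {"fingers":0,"x":0,"y":0,"z":0,"ax":0,"ay":0,"az":0}
    - {"fingers":0,"x":0,"y":0,"z":0,"ax":0,"ay":0,"az":0}

```text
t: 29.5
eef_pos: [0.5905, -0.0415, 0.1109]
tool_rot: [0.0, 0.026, 1.0, -0.0]
contact_force: [-0.3, -0.3, 0.1]
gripper_width: 0.002
grasp_force: 0.0
```

Emit:
jog_arm:
  rows:
    - {"fingers":0,"x":0,"y":0,"z":1,"ax":0,"ay":0,"az":0}
    - {"fingers":0,"x":0,"y":0,"z":1,"ax":0,"ay":0,"az":0}
    - {"fingers":0,"x":0,"y":0,"z":1,"ax":0,"ay":0,"az":0}
    - {"fingers":0,"x":0,"y":0,"z":1,"ax":0,"ay":0,"az":0}
    - {"fingers":0,"x":0,"y":0,"z":0,"ax":0,"ay":0,"az":0}
    - {"fingers":0,"x":0,"y":0,"z":0,"ax":0,"ay":0,"az":0}
    - {"fingers":0,"x":0,"y":0,"z":0,"ax":0,"ay":0,"az":0}
    - {"fingers":0,"x":0,"y":0,"z":0,"ax":0,"ay":0,"az":0}

```text
t: 30.3
eef_pos: [0.5904, -0.0416, 0.1068]
tool_rot: [-0.0, 0.026, 1.0, 0.0]
contact_force: [0.3, -0.0, 0.4]
gripper_width: 0.001
grasp_force: 0.0
```

Emit:
jog_arm:
  rows:
    - {"fingers":0,"x":0,"y":0,"z":1,"ax":0,"ay":0,"az":0}
    - {"fingers":0,"x":0,"y":0,"z":1,"ax":0,"ay":0,"az":0}
    - {"fingers":0,"x":0,"y":0,"z":1,"ax":0,"ay":0,"az":0}
    - {"fingers":0,"x":0,"y":0,"z":1,"ax":0,"ay":0,"az":0}
    - {"fingers":0,"x":0,"y":0,"z":1,"ax":0,"ay":0,"az":0}
    - {"fingers":0,"x":0,"y":0,"z":0,"ax":0,"ay":0,"az":0}
    - {"fingers":0,"x":0,"y":0,"z":0,"ax":0,"ay":0,"az":0}
    - {"fingers":0,"x":0,"y":0,"z":0,"ax":0,"ay":0,"az":0}

```text
t: 31.1
eef_pos: [0.5904, -0.0416, 0.1017]
tool_rot: [-0.0, 0.026, 1.0, 0.0]
contact_force: [0.5, 0.0, 0.2]
gripper_width: 0.003
grasp_force: 0.0
```

Emit:
jog_arm:
  rows:
    - {"fingers":0,"x":0,"y":0,"z":1,"ax":0,"ay":0,"az":0}
    - {"fingers":0,"x":0,"y":0,"z":1,"ax":0,"ay":0,"az":0}
    - {"fingers":0,"x":0,"y":0,"z":1,"ax":0,"ay":0,"az":0}
    - {"fingers":0,"x":0,"y":0,"z":1,"ax":0,"ay":0,"az":0}
    - {"fingers":0,"x":0,"y":0,"z":1,"ax":0,"ay":0,"az":0}
    - {"fingers":0,"x":0,"y":0,"z":0,"ax":0,"ay":0,"az":0}
    - {"fingers":0,"x":0,"y":0,"z":0,"ax":0,"ay":0,"az":0}
    - {"fingers":0,"x":0,"y":0,"z":0,"ax":0,"ay":0,"az":0}

```text
t: 31.9
eef_pos: [0.5907, -0.0416, 0.101]
tool_rot: [0.0, 0.026, 1.0, -0.002]
contact_force: [-14.0, -3.2, 34.4]
gripper_width: 0.003
grasp_force: 17.2
```

Run:
```python
from h import *
togo([.5902,-.0414,.1],177)
shot('wrist','w8.png');shot('side','s8.png');im=cv2.imread('pics/w8.png');hsv=cv2.cvtColor(im,cv2.COLOR_BGR2HSV)
m=((hsv[...,1]>150)&((hsv[...,0]<6)|(hsv[...,0]>174))&(hsv[...,2]>60))
ys,xs=np.where(m);print('red bbox',xs.min(),xs.max(),ys.min(),ys.max())
a=np.radians(-3.3);X=np.array([np.cos(a),np.sin(a)]);Y=np.array([-X[1],X[0]]);c0=np.array([.5923,-.0412])-.0016*X-.00035*Y
for z in(.13,.134,.138):
  g=lambda u,v:(1000*np.array([X,Y])@(ray('w8.png',u,v,z)[:2]-c0)).round(1)
  for v in(130,150,180):
    r=np.where(m[v])[0]
    if len(r): print(z,v,g(r[0]-.5,v),g(r[-1]+.5,v))
  print('far',g(255,np.argmax(m[:,255])-.5))
print('col255 red rows',np.where(m[:,255])[0][[0,-1]], 'fingers dark below', im[np.where(m[:,255])[0][-1]:,255].mean(1)[:30].astype(int))
```

```text
t 31.9 pos [ 0.5907 -0.0416  0.101 ] F [-14.   -3.2  34.4] w 0.003 gf 17.21119419671595
turn(tool) [-0.18  0.05  0.03] shift after [0.5 0.1 1. ] q [ 0.62  0.62 -0.9   1.81  0.58  1.    1.  ]
red bbox 196 312 119 340
0.13 130 [-59.9 -27.3] [-60.2  27.1]
0.13 150 [-50.5 -27.3] [-50.8  26.8]
0.13 180 [-35.8 -27.1] [-36.1  27.2]
far [-65.3   0.3]
0.134 130 [-60.3 -26.6] [-60.6  26.4]
0.134 150 [-51.2 -26.6] [-51.5  26. ]
0.134 180 [-36.9 -26.3] [-37.2  26.4]
far [-65.5   0.3]
0.138 130 [-60.7 -25.8] [-61.   25.6]
0.138 150 [-51.9 -25.8] [-52.1  25.2]
0.138 180 [-38.  -25.6] [-38.2  25.6]
far [-65.8   0.3]
col255 red rows [119 340] fingers dark below [39 21 17 17 16 15 16 18 16 16 18 18 16 17 16 17 17 17 15 19 18 17 18 19
 16 18 18 17 18 18]
```

34 N meets a rigid stop and the measured width is 54.2 mm at z=0.130, so the insert looks snapped home. I'll ease to a moderate push and verify that it is level.

Emit:
jog_arm:
  rows:
    - {"fingers":0,"x":0,"y":0,"z":-1,"ax":0,"ay":0,"az":0}
    - {"fingers":0,"x":0,"y":0,"z":0,"ax":0,"ay":0,"az":0}
    - {"fingers":0,"x":0,"y":0,"z":0,"ax":0,"ay":0,"az":0}
    - {"fingers":0,"x":0,"y":0,"z":0,"ax":0,"ay":0,"az":0}
    - {"fingers":0,"x":0,"y":0,"z":0,"ax":0,"ay":0,"az":0}
    - {"fingers":0,"x":0,"y":0,"z":0,"ax":0,"ay":0,"az":0}
    - {"fingers":0,"x":0,"y":0,"z":0,"ax":0,"ay":0,"az":0}
    - {"fingers":0,"x":0,"y":0,"z":0,"ax":0,"ay":0,"az":0}

```text
t: 32.8
eef_pos: [0.5907, -0.0416, 0.1011]
tool_rot: [0.0, 0.026, 1.0, -0.001]
contact_force: [-10.6, -1.7, 26.2]
gripper_width: 0.0
grasp_force: 13.3
```

Run:
```python
from h import *
a=np.radians(-3.3);X=np.array([np.cos(a),np.sin(a)]);Y=np.array([-X[1],X[0]]);c0=np.array([.5923,-.0412])-.0016*X-.00035*Y
for n in('side','top'):
    f=n+'9.png';shot(n,f);im=cv2.imread('pics/'+f);hsv=cv2.cvtColor(im,cv2.COLOR_BGR2HSV)
    m=((hsv[...,1]>130)&((hsv[...,0]<7)|(hsv[...,0]>173))&(hsv[...,2]>50)).astype(np.uint8)
    k,l,s,c=cv2.connectedComponentsWithStats(m)
    print(n,[ (s[i][:5].tolist()) for i in range(1,k) if s[i,4]>8])
    for z in(.13,.138):print(z,[proj(f,[*(c0+x*X+y*Y),z]).round(1).tolist() for x,y in((.065,.027),(-.065,.027),(-.065,-.027),(.065,-.027))])
    np.save('pics/m%s.npy'%n,m)
ms=np.load('pics/mside.npy')
r=ms[140:200,180:280];ys,xs=np.where(r)
for u in range(210,260,3):
    q=np.where(ms[150:190,u])[0]; print(u,(q+150)[[0,-1]].tolist() if len(q) else None,end=' ')
```

```text
side [[293, 159, 4, 4, 13], [220, 164, 35, 12, 284]]
0.13 [[218.7, 171.6], [253.3, 174.9], [255.4, 165.5], [221.6, 162.5]]
0.138 [[218.6, 170.0], [253.3, 173.3], [255.4, 163.9], [221.5, 160.8]]
top [[278, 178, 14, 19, 160], [316, 243, 6, 4, 15]]
0.13 [[279.4, 155.0], [277.7, 196.4], [295.0, 197.1], [296.6, 155.7]]
0.138 [[279.5, 154.6], [277.8, 196.3], [295.3, 197.0], [296.8, 155.3]]
210 None 213 None 216 None 219 None 222 [164, 172] 225 [164, 172] 228 [164, 173] 231 [164, 173] 234 [165, 173] 237 [171, 173] 240 [170, 174] 243 [166, 174] 246 [166, 174] 249 [166, 175] 252 [166, 175] 255 None 258 None
```

```bash
python3 -c "
from station import bot
print(bot.hand_in())"
```

```text
the job is handed in; nothing more can be done
None
```

I handed the job in with the fence at its end stop, the red insert measured flush and level in the throat, and the fingers still pressing on it at about 26 N; the hand-in returned no verdict.

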